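Seal a swab tube and hold it up level for inspection

TASK

In the wire rack stands one long swab tube whose cap has not been pushed all the way on: press the cap fully home while the tube stands in the rack, then draw the tube up out of the rack, turn it to lie level and hold it steady in the gripper, at least 20 cm above the bench, for inspection. Leave the short tubes standing in the rack and the jar where it is. Finish while still holding the tube level and raised; do not put it down.

Things in the scene. Friction and masses are not known exactly. Their poses are not given: they have to be found in the camera images.
- rack: blue coated-wire tube rack screwed to the bench, 63 x 210 x 62 mm (x, y, z); origin on the bench under its centre, z up. Two grids of 3 mm wire (at 24 and 60 mm height) form 3 x 10 square cells at 21 mm pitch, 18 mm clear; its floor, on which the tubes stand, is 6 mm above the bench. Four tubes stand in it in any order, their axes at least 63 mm apart.
- swab_tube: the only long tube: clear round-bottomed plastic, 16 mm diameter, 100 mm long, with a 19 mm collar at 81.5 to 84 mm from the bottom; 26 to 45 g with its cap. Origin at the centre of its rounded bottom, z along the tube towards the cap (up as it stands; it may lean a few degrees in its cell). Loose in the rack; its cap stands at least 30 mm higher than the short tubes.
- tube_middle (a point): point on the axis of the long tube, 55 mm from its bottom
- cap_top (a point): centre of the flat top of the long tube's cap; moves with the cap. The cap is a ribbed purple push cap, 20 mm diameter, 24 mm tall, that carries the swab inside; its top is 108 mm from the tube's bottom when fully home
- swab_cap (a joint): how far the long tube's cap stands up from fully home, m: 0 = its skirt rests on the collar (dead stop), starts at 0.005 to 0.009. It slides down against about 5 N of friction and stays where it is left; it may be gripped and the tube lifted by it.
- short_tube0: bystander: short capped tube, 16 mm diameter, 76 mm tall with its 20 mm purple cap, in another cell of the rack; origin at its bottom, z up
- short_tube1: bystander: short capped tube like short_tube0
- short_tube2: bystander: short capped tube like short_tube0
- jar: bystander: white specimen jar with yellow lid, 63 mm diameter, 57 mm tall, on the bench beyond the rack; origin under its centre
Things that resemble listed ones, but are neither listed nor needed, are in the scene too. Leave any orange look-alike of the swab_tube alone.

How it is judged:
By the outcome, as a careful person would: the job done as asked, in the order asked, and still so for the second after the job is handed in, while the arm keeps its last pose, push and grip.
It also fails if it takes over 45 s, if anything falls off the work surface, if the arm or the gripper's body presses on something with over 40 N, if the wrist force passes 120 N, or if a joint passes its speed limit or range.

ROBOT

A 6-joint arm with a two-finger parallel gripper is mounted at the origin on the work surface. World frame = base frame: x ahead of the robot, y to its left, z up, the work surface at z = 0. Lengths are in m, angles in rad, forces in N, time in s.
With the tool pointing down it reaches from about 0.35 to 0.975 m from the base axis. Payload 7.1 kg.
Tool frame: the origin (TCP) lies on the centre line of the jaws, within the pads' length; the fingertips stand 14 mm ahead of it and the grasp point (between the pads) lies 5 mm behind it; z points along the fingers, y is the line along which they close (so a half turn about z gives the same grasp; the last joint's range is limited). The gripper opens to 88 mm and grips with 3 to 60 N. Pads are 20 mm wide; open, the fingers measure 115 mm over their backs; the gripper's body (75 mm by 178 mm) begins 61 mm behind the grasp point.
Start: joints at [1.14, 0.423, 1.63, -0, 1.089, -0.019], TCP at [0.25, 0.573, 0.237] pointing down, gripper open.
Joint ranges: [-3, 3], [-0.9, 2.11], [0.09, 2.58], [-1.31, 4.45], [0.11, 2.69], [-2.54, 2.54]. Speed limits (rad/s): [2.39, 2.39, 3.01, 3.14, 3.14, 3.14].

INTERFACE

Orientations are given as a unit quaternion [x, y, z, w].
In Python, from plant import r gives the robot as it stands.
- The arm moves only by the tool step_arm, never from a script. Its argument "series" is a list of rows, each a list of 7 numbers: the shift along the tool's x, y, z in cm, then the turn, a rotation vector about the tool's x, y, z in degrees, then the opening, from 0 (shut) to 1 (fully open). A call has 1 to 12 rows; each row is the pose to reach, as a shift and turn from the pose commanded when the call began, along the tool's axes at that moment; what a row does not reach only later rows make up. A row lasts 1/12 s, in which the tool goes at most 41.7 mm and 7.16 degrees, less where a joint would pass 70% of its speed; a pose out of reach is approached as far as the arm can. A call with a gripper value outside its range is refused whole. The fingers move at their own pace and stop on an object; "force" is the grip in N (left out, the last holds). Time passes only in rows, so rows that repeat a pose let the fingers close. It gives the time, the measured TCP pose, the force, the opening and the grip force at its end, in the units of the state.
- r.state(): the state, without advancing time (a new reading comes with each control period).
- r.camera(name): name is "side" or "top" or "wrist"; returns the picture (420x560x3 uint8, red, green, blue); there is no depth.
- r.camera_model(name): a dict with "fx", "fy", "cx", "cy" (pixels), "rvec" (rotation vector, rad) and "tvec" (3), from world to camera coordinates, as OpenCV has them; the wrist camera has in their place "tool_from_camera" (4x4, takes a point from camera to tool coordinates, whose origin is the TCP and whose axes are the flange's). Camera axes: x right, y down, z forward; pixel columns grow to the right and rows downward; lengths in m; the calibration is good to about 2 mm. The wrist camera is an equidistant fisheye: a pixel r from the principal point sees the ray r / f radians off the axis. A picture is of the moment at which its call begins: read the wrist's pose just before it. camera_model takes no time and is no camera call.
- r.finish_job(): hands the job in; it is judged then, once.
The state is a dict: "clock": time; "joint_pos": joint angles; "dq": joint speeds; "tau": joint torques, N m; "tcp_pos": TCP position; "orientation": TCP orientation; "ft_force": force on the tool from outside, world axes, zero at the start; "torque": the same for the moment, N m; "gripper_width": finger opening in m; "gripper_force": force on a finger pad.
Only numpy, scipy, OpenCV 4.12 (cv2) and the standard library are available. Lean on these libraries where they do the work, as an engineer would, in place of code of your own. Each camera call takes 0.05 s, during which the arm holds its last target. There are 200 camera calls.

## Working session

There is one attempt and no reset: what is moved stays moved. The work goes in short steps, Python scripts to look and compute and a tool call to move; the robot and the scene stay as the last step left them, time stands still between calls to the robot, and variables do not carry over. Pictures are saved under pics/ and viewed, at most 10 in all, crops included, and the job is handed in when it is done.

Besides the shell and the picture viewer there is one more tool, called after "Call:" in YAML: its name, and indented under it one key for each argument. step_arm: Moves the arm, as the interface text tells. Its arguments: {"type":"object","properties":{"series":{"type":"array","items":{"type":"array","items":{"type":"number"}}},"force":{"type":"number"}},"required":["series"]}

```bash
mkdir -p pics; ls; python3 - <<'E'
from plant import r
import cv2,numpy as np
s=r.state();print(s)
for n in("side","top"):
    im=r.camera(n);cv2.imwrite(f"pics/{n}0.png",im[:,:,::-1]);print(n,r.camera_model(n))
a=cv2.imread("pics/side0.png");b=cv2.imread("pics/top0.png")
print(r.camera_model("wrist"))
E
```

```text
pics
{'clock': 0.0, 'joint_pos': array([ 1.14000740e+00,  4.23821288e-01,  1.63068336e+00, -1.52424148e-05,
        1.08858935e+00, -1.89947320e-02]), 'dq': array([ 0.00069221,  0.00100975,  0.00111011,  0.00032575, -0.00034171,
       -0.00053389]), 'tau': array([ 2.78452870e-03, -5.44647253e+01, -2.73665750e+01,  6.45217183e-02,
        2.27542670e-02, -1.35951768e-04]), 'tcp_pos': array([0.24991475, 0.57228133, 0.2359165 ]), 'orientation': array([ 2.04441871e-01,  9.78878418e-01, -7.33269953e-04, -1.60820073e-04]), 'ft_force': array([-0.55136905, -0.09273043,  0.64267442]), 'torque': array([ 0.06047789, -0.01108545,  0.01249994]), 'gripper_force': 0.0, 'gripper_width': 0.08791099986291621}
side {'fx': 429.34876838632925, 'fy': 429.34876838632925, 'cx': 276.6219269153024, 'cy': 209.77161795237484, 'rvec': array([ 2.3699604 , -0.30421135,  0.14590755]), 'tvec': array([-0.58413233,  0.2042638 ,  0.55511809])}
top {'fx': 410.28343047540875, 'fy': 410.28343047540875, 'cx': 283.6960766726801, 'cy': 215.84381970333612, 'rvec': array([ 2.11940524, -2.15644709,  0.154863  ]), 'tvec': array([0.08171637, 0.63660607, 0.68672706])}
{'fx': 325.19226210127806, 'fy': 325.19226210127806, 'cx': 283.2372327166162, 'cy': 209.88589782311394, 'tool_from_camera': array([[ 3.03354759e-04, -9.66920678e-01, -2.55077068e-01,
         6.97472238e-02],
       [ 9.99999891e-01,  2.02478488e-04,  4.21731712e-04,
         2.79469294e-04],
       [-3.56133494e-04, -2.55077168e-01,  9.66920633e-01,
        -1.49531374e-01],
       [ 0.00000000e+00,  0.00000000e+00,  0.00000000e+00,
         1.00000000e+00]])}
```

View pics/side0.png

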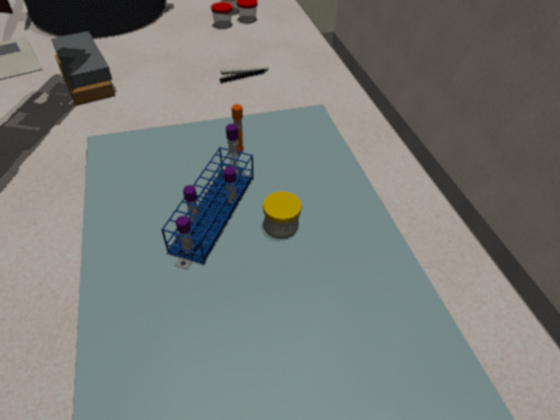

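View pics/top0.png

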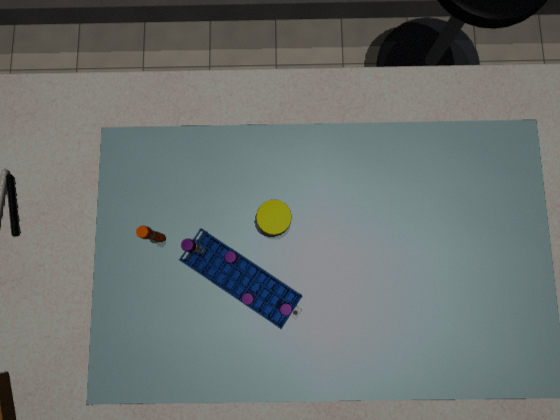

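The side view shows purple caps at (232,131), (230,174), (190,193) and (183,224), with an orange look-alike at (237,110). In the top view the caps are at (188,245), (231,257), (248,299) and (286,310). The tall tube should be the one at the orange end of the rack, so I'll triangulate to check.

```bash
cat > h.py <<'E'
import cv2,numpy as np
from scipy.spatial.transform import Rotation as R
from plant import r
def mask(im,lo,hi): return cv2.inRange(cv2.cvtColor(im,cv2.COLOR_BGR2HSV),lo,hi)
PUR=((135,90,40),(160,255,255)); ORA=((3,150,80),(14,255,255)); YEL=((22,150,80),(35,255,255)); BLU=((105,120,30),(128,255,255))
def blobs(im,c,amin=30):
    n,l,st,ce=cv2.connectedComponentsWithStats(mask(im,*c))
    return [(ce[i].round(1),st[i].tolist()) for i in range(1,n) if st[i,4]>=amin]
def cam(n):
    m=r.camera_model(n);K=np.array([[m['fx'],0,m['cx']],[0,m['fy'],m['cy']],[0,0,1]])
    Rm=cv2.Rodrigues(m['rvec'])[0];return K,Rm,m['tvec']
def ray(n,p):
    K,Rm,t=cam(n);return -Rm.T@t,Rm.T@np.linalg.inv(K)@[p[0],p[1],1]
def onz(n,p,z):
    o,d=ray(n,p);return o+d*(z-o[2])/d[2]
def tri(p,q):
    a,d=ray("side",p);b,e=ray("top",q)
    s=np.linalg.lstsq(np.c_[d,-e],b-a,rcond=None)[0]
    P,Q=a+d*s[0],b+e*s[1];return (P+Q)/2,np.linalg.norm(P-Q)
E
python3 - <<'E'
from h import *
S,T=cv2.imread("pics/side0.png"),cv2.imread("pics/top0.png")
for c in(PUR,ORA,YEL):
    a,b=blobs(S,c),blobs(T,c)
    print("S",a);print("T",b)
    for p,_ in a:
        for q,_ in b:
            P,e=tri(p,q)
            if e<.012:print(p,q,P.round(4),round(e,4))
m=mask(T,*BLU);cs=cv2.findContours(m,0,2)[0];c=max(cs,key=cv2.contourArea);rc=cv2.minAreaRect(c);print(rc)
bp=cv2.boxPoints(rc)
for z in(.06,):
    for q in bp:print(q,onz("top",q,z).round(4))
E
```

```text
S [(array([231.8, 127.3]), [227, 123, 11, 9, 74]), (array([229.2, 171. ]), [224, 167, 11, 9, 81]), (array([188.9, 189.9]), [184, 186, 11, 10, 89]), (array([182.2, 221.2]), [176, 216, 14, 12, 118])]
T [(array([186.8, 244.5]), [181, 239, 13, 13, 115]), (array([230.3, 256.6]), [225, 251, 12, 12, 111]), (array([247.3, 298.4]), [241, 293, 13, 12, 117]), (array([285.5, 308.8]), [280, 303, 12, 13, 116])]
[231.8 127.3] [186.8 244.5] [0.5841 0.2268 0.1185] 0.0013
[229.2 171. ] [230.3 256.6] [0.5653 0.1621 0.0792] 0.0005
[188.9 189.9] [247.3 298.4] [0.4952 0.1335 0.0788] 0.0004
[182.2 221.2] [285.5 308.8] [0.4772 0.0701 0.0781] 0.0006
S [(array([236.5, 107.8]), [232, 105, 10, 7, 55])]
T [(array([141.8, 231.3]), [136, 226, 13, 12, 108])]
[236.5 107.8] [141.8 231.3] [0.608  0.3057 0.1031] 0.0
S [(array([281.8, 205.6]), [263, 192, 38, 29, 861])]
T [(array([273.4, 216.8]), [256, 200, 35, 35, 947])]
[281.8 205.6] [273.4 216.8] [0.6363 0.089  0.0522] 0.0005
((240.38461303710938, 277.923095703125), (123.1434555053711, 38.82901382446289), 33.6900634765625)
[178.38461 259.9231 ] [0.5619 0.2554 0.06  ]
[199.92307 227.61542] [0.6179 0.2186 0.06  ]
[302.3846 295.9231] [0.4968 0.0409 0.06  ]
[280.84616 328.23077] [0.4436 0.0786 0.06  ]
```

Only the tube at (0.584, 0.227) is tall: its cap measures z≈0.119 and the short ones 0.079. It sits in the end cell (u≈95 mm, v≈0 in rack axes), which is consistent. I'll move above it with the jaws closed and turned to radial.

Call:
step_arm:
  series:
    - [-3.7,-1.5,0.2,0,0,3.8,0]
    - [-7.4,-3,0.5,0,0,7.5,0]
    - [-11.1,-4.6,0.8,0,0,11.3,0]
    - [-14.8,-6.1,1,0,0,15,0]
    - [-18.5,-7.6,1.2,0,0,18.8,0]
    - [-22.2,-9.1,1.5,0,0,22.5,0]
    - [-25.9,-10.7,1.8,0,0,26.3,0]
    - [-29.6,-12.2,2,0,0,30,0]
    - [-33.3,-13.7,2.2,0,0,33.8,0]
    - [-37,-15.2,2.5,0,0,37.5,0]
    - [-40.7,-16.8,2.8,0,0,41.3,0]
    - [-44.4,-18.3,3,0,0,45,0]
  force: 20

```text
clock: 1.1
tcp_pos: [0.5845, 0.2254, 0.2061]
orientation: [0.565, 0.825, -0.0, -0.0]
ft_force: [0.7, 0.8, 0.1]
gripper_width: 0.0113
gripper_force: 0.0
```

Call:
step_arm:
  series:
    - [0,0,0.5,0,0,0,0]
    - [0,0,0.5,0,0,0,0]
    - [0,0,0.5,0,0,0,0]
    - [0,0,0.5,0,0,0,0]

```text
clock: 1.43
tcp_pos: [0.5828, 0.2281, 0.2015]
orientation: [0.563, 0.827, -0.0, -0.0]
ft_force: [0.6, 0.0, 0.3]
gripper_width: -0.0001
gripper_force: 0.0
```

```bash
cat >> h.py <<'E'
def wproj(P,s):
    m=r.camera_model("wrist");M=m['tool_from_camera'];Rt=R.from_quat(s['orientation']).as_matrix()
    c=M[:3,:3].T@(Rt.T@(np.array(P)-s['tcp_pos'])-M[:3,3])
    th=np.arctan2(np.hypot(c[0],c[1]),c[2]);k=th/np.hypot(c[0],c[1])*m['fx'];return np.array([m['cx']+k*c[0],m['cy']+k*c[1]])
def wonz(p,z,s):
    m=r.camera_model("wrist");M=m['tool_from_camera'];Rt=R.from_quat(s['orientation']).as_matrix()
    v=np.array([p[0]-m['cx'],p[1]-m['cy']]);th=np.linalg.norm(v)/m['fx'];v=v/np.linalg.norm(v)*np.sin(th)
    d=Rt@M[:3,:3]@[*v,np.cos(th)];o=s['tcp_pos']+Rt@M[:3,3];return o+d*(z-o[2])/d[2]
def totool(P,s): return (R.from_quat(s['orientation']).inv().apply(np.array(P)-s['tcp_pos'])*100).round(2)
def snap(n,f):
    im=r.camera(n)[:,:,::-1].copy();cv2.imwrite(f"pics/{f}.png",im);return im
E
python3 - <<'E'
from h import *
s=r.state();W=snap("wrist","w1")
print(s['clock'],s['tcp_pos'],s['orientation'],s['joint_pos'].round(3),s['ft_force'].round(2),s['gripper_width'])
for b in blobs(W,PUR):print(b,wonz(b[0],.121,s).round(4))
print(wproj([.584,.2268,.121],s),totool([.584,.2268,.121],s))
E
```

```text
1.4333 [0.58276729 0.22814013 0.20148597] [ 5.62844462e-01  8.26562682e-01 -3.26617391e-04 -3.71447468e-04] [ 0.354  0.465  1.654  0.     1.024 -0.021] [0.57 0.04 0.26] -0.00011685187301124984
(array([274.2, 220.4]), [270, 214, 10, 16, 49]) [0.5761 0.2269 0.121 ]
(array([240. , 262.1]), [228, 250, 24, 21, 325]) [0.5635 0.1855 0.121 ]
(array([161.4, 265.7]), [153, 257, 20, 19, 272]) [0.5042 0.1565 0.121 ]
[284.08919343 224.21204505] [-0.17  0.07  8.05]
```

View pics/w1.png

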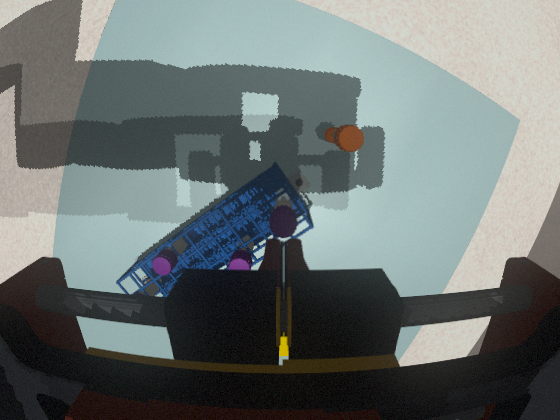

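The dark cap circle is centred at about (283,221), just ahead of the finger tips at (284,240). That is within 3 px of the prediction, so the fingers are centred. Next I descend to just above the cap.

Call:
step_arm:
  series:
    - [0,0,2,0,0,0,0]
    - [0,0,4,0,0,0,0]
    - [0,0,5.5,0,0,0,0]
    - [0,0,6.2,0,0,0,0]
    - [0,0,6.2,0,0,0,0]
    - [0,0,6.2,0,0,0,0]

```text
clock: 1.98
tcp_pos: [0.5835, 0.2281, 0.14]
orientation: [0.563, 0.827, -0.0, -0.0]
ft_force: [0.5, 0.6, -0.4]
gripper_width: 0.0004
gripper_force: 0.0
```

Call:
step_arm:
  series:
    - [0,0,0.1,0,0,0,0]
    - [0,0,0.2,0,0,0,0]
    - [0,0,0.3,0,0,0,0]
    - [0,0,0.4,0,0,0,0]
    - [0,0,0.4,0,0,0,0]

```text
clock: 2.4
tcp_pos: [0.5841, 0.2274, 0.1361]
orientation: [0.564, 0.826, 0.0, 0.0]
ft_force: [-0.2, -0.7, 2.0]
gripper_width: 0.0004
gripper_force: 0.9
```

```bash
python3 - <<'E'
from h import *
s=r.state();print(s['tcp_pos'],s['ft_force'])
S=snap("side","s2");x,y=232,131
cv2.imwrite("pics/s2c.png",cv2.resize(S[60:220,150:300],None,fx=3.7,fy=3.7,interpolation=2))
E
```

```text
[0.58407821 0.22737019 0.13611002] [-0.22997519 -0.65892411  2.01030065]
```

View pics/s2c.png

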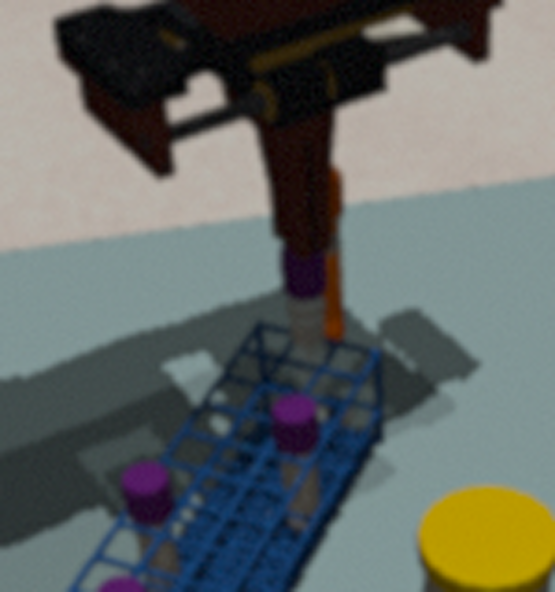

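The closed fingertips rest centred on the purple cap of the long tube (crop 305,255), with 2 N at tip height 0.122. I'll press gradually from here.

Call:
step_arm:
  series:
    - [0,0,0.1,0,0,0,0]
    - [0,0,0.2,0,0,0,0]
    - [0,0,0.3,0,0,0,0]
    - [0,0,0.4,0,0,0,0]
    - [0,0,0.4,0,0,0,0]

```text
clock: 2.87
tcp_pos: [0.5838, 0.2273, 0.1316]
orientation: [0.563, 0.826, 0.0, 0.0]
ft_force: [0.9, -0.0, 5.4]
gripper_width: 0.0007
gripper_force: 2.4
```

Call:
step_arm:
  series:
    - [0,0,0.1,0,0,0,0]
    - [0,0,0.2,0,0,0,0]
    - [0,0,0.3,0,0,0,0]
    - [0,0,0.3,0,0,0,0]
    - [0,0,0.3,0,0,0,0]

```text
clock: 3.28
tcp_pos: [0.5836, 0.2273, 0.1285]
orientation: [0.563, 0.826, -0.0, -0.0]
ft_force: [-1.0, 0.6, 3.6]
gripper_width: 0.0006
gripper_force: 1.9
```

Call:
step_arm:
  series:
    - [0,0,0.1,0,0,0,0]
    - [0,0,0.1,0,0,0,0]
    - [0,0,0.1,0,0,0,0]

```text
clock: 3.53
tcp_pos: [0.584, 0.2274, 0.1279]
orientation: [0.563, 0.826, 0.0, 0.0]
ft_force: [0.7, -0.5, 6.0]
gripper_width: 0.0005
gripper_force: 3.0
```

Call:
step_arm:
  series:
    - [0,0,0.1,0,0,0,0]
    - [0,0,0.1,0,0,0,0]
    - [0,0,0.1,0,0,0,0]

```text
clock: 3.78
tcp_pos: [0.5848, 0.2277, 0.1278]
orientation: [0.563, 0.826, 0.001, 0.001]
ft_force: [-0.3, -0.6, 9.7]
gripper_width: 0.0005
gripper_force: 5.0
```

Call:
step_arm:
  series:
    - [0,0,0.1,0,0,0,0]
    - [0,0,0.2,0,0,0,0]
    - [0,0,0.2,0,0,0,0]
    - [0,0,0.2,0,0,0,0]

```text
clock: 4.12
tcp_pos: [0.5862, 0.2282, 0.1274]
orientation: [0.563, 0.826, 0.002, 0.002]
ft_force: [-0.0, -0.6, 18.0]
gripper_width: 0.0006
gripper_force: 9.2
```

```bash
python3 - <<'E'
from h import *
s=r.state();print(s['tcp_pos'],s['ft_force'],s['joint_pos'].round(3))
E
```

```text
[0.58619566 0.22822923 0.12740217] [-0.02637911 -0.57673489 17.96375768] [ 0.352  0.561  1.692 -0.     0.882 -0.021]
```

The dead stop is reached: 18 N with no further travel and the tip at z≈0.1135, against 0.114 when home. I'll rise, open partly and check where the cap is.

Call:
step_arm:
  series:
    - [0,0,-0.5,0,0,0,0]
    - [0,0,-2,0,0,0,0]
    - [0,0,-3.5,0,0,0,0.5]
    - [0,0,-4,0,0,0,0.5]
    - [0,0,-4,0,0,0,0.5]
    - [0,0,-4,0,0,0,0.5]
    - [0,0,-4,0,0,0,0.5]
    - [0,0,-4,0,0,0,0.5]

```text
clock: 4.78
tcp_pos: [0.5831, 0.2271, 0.1635]
orientation: [0.563, 0.826, -0.001, -0.001]
ft_force: [-0.5, 0.8, -0.1]
gripper_width: 0.037
gripper_force: 0.0
```

```bash
python3 - <<'E'
from h import *
s=r.state();W=snap("wrist","w3")
print(s['clock'],s['tcp_pos'],s['ft_force'].round(2),s['gripper_width'])
for b in blobs(W,((135,60,15),(165,255,255))):print(b,wonz(b[0],.114,s).round(4))
print(wproj([.584,.227,.114],s),totool([.584,.227,.114],s))
cv2.imwrite("pics/w3c.png",cv2.resize(W[160:340,170:400],None,fx=3,fy=3))
E
```

```text
4.7833 [0.58308606 0.22707112 0.16351969] [-0.5   0.78 -0.13] 0.037014726951099294
(array([274.5, 229.9]), [270, 227, 12, 8, 30]) [0.5764 0.2288 0.114 ]
[284.49942289 236.45894057] [-0.04  0.09  4.95]
```

View pics/w3c.png

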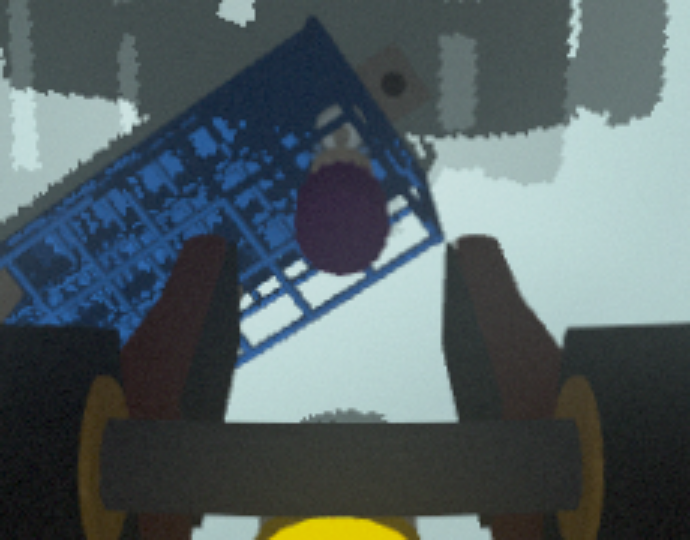

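The cap top's centre in the full image is about (284,236), exactly as predicted, and midway between the open fingers. I'll descend and grip the cap.

Call:
step_arm:
  series:
    - [0,0,2,0,0,0,0.5]
    - [0,0,4,0,0,0,0.5]
    - [0,0,5.5,0,0,0,0.5]
    - [0,0,6.4,0,0,0,0.5]
    - [0,0,6.4,0,0,0,0.5]
    - [0,0,6.4,0,0,0,0.5]

```text
clock: 5.33
tcp_pos: [0.5836, 0.2273, 0.1003]
orientation: [0.563, 0.826, -0.0, -0.0]
ft_force: [0.1, 0.1, 1.1]
gripper_width: 0.0438
gripper_force: 0.0
```

Call:
step_arm:
  series:
    - [0,0,0,0,0,0,0]
    - [0,0,0,0,0,0,0]
    - [0,0,0,0,0,0,0]
    - [0,0,0,0,0,0,0]
    - [0,0,0,0,0,0,0]
    - [0,0,0,0,0,0,0]
    - [0,0,0,0,0,0,0]
    - [0,0,0,0,0,0,0]
  force: 30

```text
clock: 6.0
tcp_pos: [0.5841, 0.2275, 0.1012]
orientation: [0.564, 0.826, 0.0, 0.0]
ft_force: [-0.5, 0.5, 4.5]
gripper_width: 0.0196
gripper_force: 30.0
```

Call:
step_arm:
  series:
    - [0,0,-0.5,0,0,0,0]
    - [0,0,-1.5,0,0,0,0]
    - [0,0,-3,0,0,0,0]
    - [0,0,-4.5,0,0,0,0]
    - [0,0,-6,0,0,0,0]
    - [0,0,-8,0,0,0,0]
    - [0,0,-10,0,0,0,0]
    - [0,0,-12,0,0,0,0]
    - [0,0,-14,0,0,0,0]
    - [0,0,-16,0,0,0,0]
    - [0,0,-16,0,0,0,0]
    - [0,0,-16,0,0,0,0]

```text
clock: 7.0
tcp_pos: [0.5842, 0.2275, 0.262]
orientation: [0.563, 0.826, 0.001, 0.001]
ft_force: [-0.2, 0.4, -0.5]
gripper_width: 0.0195
gripper_force: 30.0
```

```bash
python3 - <<'E'
from h import *
from scipy.optimize import least_squares
s=r.state();S=snap("side","s4")
print(s['clock'],s['tcp_pos'],s['ft_force'].round(2),s['gripper_width'],s['joint_pos'].round(3))
# planar fit of kinematics from states
D=[([.4238,1.6307],.6245,.2359),([.465,1.654],.6258,.2015),([.561,1.692],.6291,.1274),(s['joint_pos'][1:3],np.hypot(*s['tcp_pos'][:2]),s['tcp_pos'][2])]
print([(d[1],d[2]) for d in D])
A=[];b=[]
for q,rr,z in D:
    A+=[[1,0,np.sin(q[0]),np.sin(sum(q)),],[0,1,np.cos(q[0]),np.cos(sum(q))]];b+=[rr,z]
print(np.linalg.lstsq(np.array(A),np.array(b),rcond=None)[0])
cv2.imwrite("pics/s4c.png",cv2.resize(S[0:200,130:330],None,fx=2.9,fy=2.9,interpolation=2))
E
```

```text
7.0 [0.5841571  0.22748169 0.26196833] [-0.17  0.44 -0.54] 0.01954153639591674 [ 0.352  0.398  1.605 -0.     1.135 -0.021]
[(0.6245, 0.2359), (0.6258, 0.2015), (0.6291, 0.1274), (np.float64(0.6268870960018846), np.float64(0.26196832802178505))]
[0.01642368 0.04216123 0.45550885 0.47623921]
```

View pics/s4c.png

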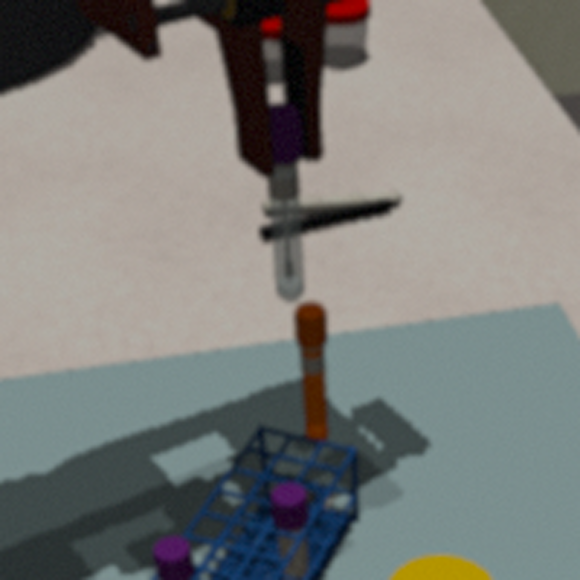

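The long tube hangs free of the rack: cap at crop (287,130), bottom at (289,295). I'll raise it and start tilting sideways about the tool's y axis to see which way joint 4 goes.

Call:
step_arm:
  series:
    - [0,0,-2,0,0,0,0]
    - [0,0,-4,0,0,0,0]
    - [0,0,-6,0,0,0,0]
    - [0,0,-8,0,5,0,0]
    - [0,0,-10,0,10,0,0]
    - [0,0,-12,0,15,0,0]
    - [0,0,-12,0,15,0,0]

```text
clock: 7.63
tcp_pos: [0.5854, 0.2259, 0.3824]
orientation: [0.56, 0.818, 0.076, -0.108]
ft_force: [-0.0, 0.3, 0.2]
gripper_width: 0.0194
gripper_force: 30.0
```

```bash
python3 - <<'E'
from h import *
s=r.state();print(s['clock'],s['tcp_pos'],s['joint_pos'].round(3),R.from_quat(s['orientation']).as_matrix().round(3))
E
```

```text
7.6333 [0.58535718 0.2258568  0.38237854] [ 0.227  0.315  1.472  0.266  1.396 -0.196] [[-0.35   0.932 -0.092]
 [ 0.899  0.362  0.244]
 [ 0.261  0.003 -0.965]]
```

Call:
step_arm:
  series:
    - [0,0,0,0,5,0,0]
    - [0,0,0,0,10,0,0]
    - [0,0,0,0,15,0,0]
    - [0,0,0,0,20,0,0]
    - [0,0,0,0,25,0,0]
    - [0,0,0,0,30,0,0]
    - [0,0,0,0,35,0,0]
    - [0,0,0,0,40,0,0]
    - [0,0,0,0,45,0,0]
    - [0,0,0,0,50,0,0]
    - [0,0,0,0,55,0,0]
    - [0,0,0,0,60,0,0]

```text
clock: 8.63
tcp_pos: [0.5828, 0.2276, 0.3778]
orientation: [0.448, 0.654, 0.341, -0.505]
ft_force: [-0.5, 0.4, -0.5]
gripper_width: 0.0194
gripper_force: 30.0
```

Call:
step_arm:
  series:
    - [0,0,0,0,5,0,0]
    - [0,0,0,0,10,0,0]
    - [0,0,0,0,13,0,0]
    - [0,0,0,0,15,0,0]
    - [0,0,0,0,15,0,0]
    - [0,0,0,0,15,0,0]
    - [0,0,0,0,15,0,0]
    - [0,0,0,0,15,0,0]

```text
clock: 9.3
tcp_pos: [0.5837, 0.2276, 0.3813]
orientation: [0.398, 0.585, 0.398, -0.583]
ft_force: [0.0, 0.0, -0.4]
gripper_width: 0.0192
gripper_force: 30.0
```

```bash
python3 - <<'E'
from h import *
s=r.state();print(s['clock'],s['tcp_pos'],s['joint_pos'].round(3),s['ft_force'].round(1));Rm=R.from_quat(s['orientation']).as_matrix();print(Rm.round(3))
S=snap("side","s5");T=snap("top","t5")
# expected tube ends in each view: bottom ~ TCP + 9.1 cm along tool z; cap top ~ -1.5cm
for n in("side","top"):
    K,Rc,t=cam(n)
    for d in(-.015,.093):
        c=K@(Rc@(s['tcp_pos']+Rm[:,2]*d)+t);print(n,d,(c[:2]/c[2]).round(1))
n={}
for k,im in(("side",S),("top",T)):
    d=.04;K,Rc,t=cam(k);c=K@(Rc@(s['tcp_pos']+Rm[:,2]*d)+t);u,v=(c[:2]/c[2]).astype(int);n[k]=(u,v)
u,v=n["side"];a=im=S[max(0,v-50):v+50,u-75:u+75];u,v=n["top"];b=T[max(0,v-50):v+50,u-75:u+75]
print(n,a.shape,b.shape)
h=min(a.shape[0],b.shape[0]);cv2.imwrite("pics/c5.png",cv2.resize(np.hstack([a[:h],b[:h]]),None,fx=2.6,fy=2.6,interpolation=2))
E
```

```text
9.3 [0.5837343  0.22760923 0.38125057] [-0.086  0.697  1.544  1.27   1.925 -0.726] [ 0.   0.  -0.4]
[[-0.002  0.931 -0.365]
 [ 0.001  0.365  0.931]
 [ 1.     0.001 -0.002]]
side -0.015 [225.2 -42.5]
side 0.093 [183.6 -63.7]
top -0.015 [135.1 216. ]
top 0.093 [ 29.7 258.2]
{'side': (np.int64(202), np.int64(-53)), 'top': (np.int64(81), np.int64(237))} (417, 150, 3) (100, 150, 3)
```

View pics/c5.png

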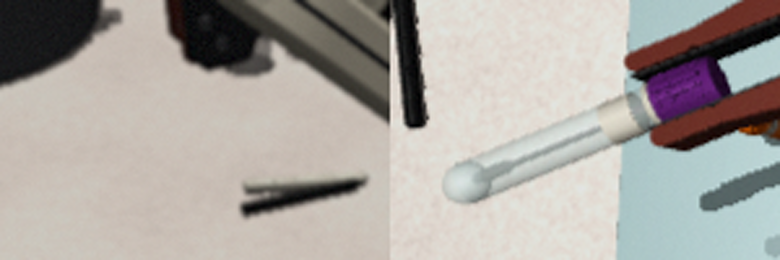

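The top view shows the tube lying out along the tool axis, cap between the pads, but it can't show pitch. The wrist camera looks down at it from above, so I'll check pitch there.

```bash
python3 - <<'E'
from h import *
s=r.state();W=snap("wrist","w6");Rm=R.from_quat(s['orientation']).as_matrix()
for x in(-.01,-.005,0,.005,.01):
  print(x,[wproj(s['tcp_pos']+Rm@[x*f,0,d],s).round(1) for d,f in((.093,1),(.05,.55),(.009,.1),(-.015,-.1))])
cv2.imwrite("pics/w6c.png",cv2.resize(W[150:350,180:380],None,fx=3,fy=3,interpolation=2))
E
```

```text
-0.01 [array([283.2, 231.7]), array([283.2, 246.2]), array([283.1, 266.2]), array([283.1, 284. ])]
-0.005 [array([283.2, 225.6]), array([283.2, 242.3]), array([283.1, 265.4]), array([283.1, 285. ])]
0 [array([283.2, 219.4]), array([283.2, 238.3]), array([283.1, 264.5]), array([283.1, 285.9])]
0.005 [array([283.2, 213.2]), array([283.2, 234.3]), array([283.1, 263.7]), array([283.1, 286.9])]
0.01 [array([283.2, 206.9]), array([283.2, 230.2]), array([283.1, 262.8]), array([283.1, 287.8])]
```

View pics/w6c.png

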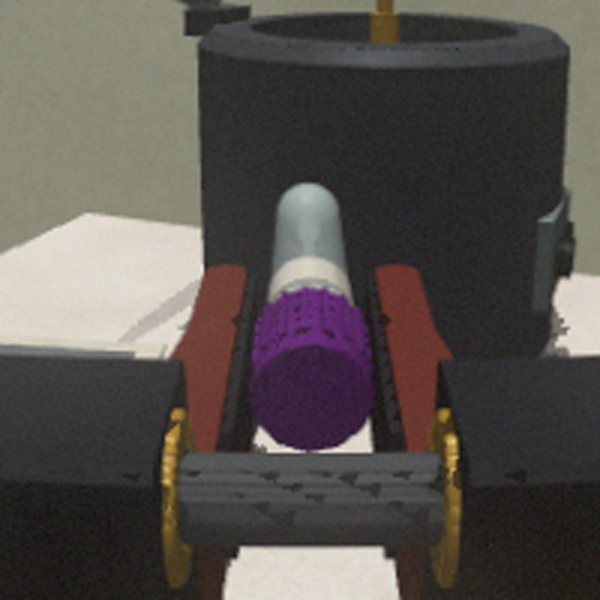

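In the wrist view the round end is centred near pixel (283,222) and the cap face near (283,282). Both match a tube lying along the level tool axis to about 1°. The tool's z axis is level (−0.002), height is 0.38 m, and the grip is steady at 30 N. The collar sits right against the cap skirt. Everything is as asked, so I'm handing in.

```bash
python3 - <<'E'
from h import *
s=r.state();print(s['clock'],s['tcp_pos'],s['gripper_force'],abs(s['dq']).max());print(r.finish_job())
E
```

```text
9.45 [0.58374243 0.22742403 0.38137557] 29.999898076057434 0.004285755822127748
the job is handed in; nothing more can be done
None
```

The cap is pressed fully home (dead stop at 18 N), and the long tube is out of the rack, held level to about 1° at 0.38 m above the bench; the job was handed in at 9.5 s, with the short tubes, jar and orange look-alike not touched.

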